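Fit the charged battery to the photo lamp

TASK

The battery on the charger is full: press the charger's catch to free it, slide it off along its rails, and slide it onto the battery plate on the back of the photo lamp until that plate's catch clicks up and holds it, then let go. Work by feel and never force it: how far in the lamp's plate sits differs from lamp to lamp. Leave the soaps and the other things on the bench where they are.

Things in the scene. Friction and masses are not known exactly. Their poses are not given: they have to be found in the camera images.
- charger: white desktop charger, 155 x 96 mm, 34 mm high, fixed. Origin under its middle, x axis = direction in which a battery slides on, y across, z up. On its top is a grey battery plate with two dovetail rails and a sprung catch. Sprung contacts in the plate's end wall push the battery out by about 8 mm when the catch is pressed; it then stays there, lying on the catch's tooth.
- charger_seat (a point): point on the plate's sliding surface (48 mm above the bench) under the middle of the battery when home; axes as the charger. The rails run from x = -35 mm (open mouth) to +33 mm, stand 7 mm above the surface, reach 18.5 mm to each side; a 36 mm high end wall starts at x = +37.5 mm. Keep finger tips over 7 mm above the surface when astride the rails.
- charger_pad (a point): top centre of the charger catch's black ridged thumb pad (25 mm along x, 22 mm across), level, outside the mouth: 56 mm before the seat along -x, 2 mm below the sliding surface. Press it straight down; stay off the battery's end, 21 mm from the pad's middle.
- charger_catch (a joint): how far the charger's catch is pressed down (m): 0 up, 0.007 bottomed. Its tooth stands in a notch under the battery; pressed 5 mm or more (5 to 8 N, held for half a second) it lets the battery go.
- pack_center (a point): centre (20 mm up) of the grey battery with a paper label, 70 (x) x 40 (y) x 40 mm high, 0.25 kg, at first home on the charger; +x end goes in first. The upper 32 mm is a plain block to grasp across its 40 mm width; the lowest 8 mm is the dovetail tongue, 66 mm long, its front 12 mm tapered by 2.5 mm. Off the rails when 70 mm back from home.
- lamp: black LED photo lamp lying on its face, panel 160 x 200 mm, 32 mm thick, in a flat steel yoke that reaches 112 mm from the middle along +x; fixed. Origin under the panel's middle, x axis = direction in which the battery slides on, y across, z up. On its back an aluminium battery plate shaped as the charger's (rails, end wall, catch, sprung contacts), clamped through slots.
- lamp_seat (a point): nominal seat on the lamp plate's sliding surface (46 mm above the bench), axes as the lamp, offsets as at charger_seat. The plate, all of it, really sits up to 10 mm nearer or farther along x; y, z are true. Tongue's play: 0.9 mm each side, 1.8 mm up. Sliding takes 2 to 6 N, against the contacts (last 8 mm) 8 to 12 N, up to 18 N if it binds; a hard stop 2.5 mm past the click.
- lamp_catch (a joint): how far the lamp plate's catch is down (m): 0 up, about 0.003 to 0.0045 while the tongue rides over it, back to 0 when it has clicked into the battery's notch (also 0 while no battery is on). Let go before the click, and the sprung contacts push the battery out again.
- soap_a: oval white soap bar with black spots, 80 x 58 x 22 mm, lying between charger and lamp; origin under its centre. Leave it alone.
- soap_b: second oval spotted soap bar, 80 x 58 x 22 mm, nearer the robot; origin under its centre. Leave it alone.
- slim_pack: slim black battery without a tongue, 70 x 40 x 20 mm, lying on the bench; origin under its centre. Not the one wanted: leave it alone.
- stamp: turned wooden soap stamp, 48 mm wide, 72 mm high, standing at the back; origin under its centre. Leave it alone.
- pigment_jar: small jar with a white cap, 52 mm wide, 60 mm high, standing at the back; origin under its centre. Leave it alone.
- scraper: bench scraper, steel blade with a round wooden handle, 115 x 140 x 20 mm, lying on the left; origin under its centre. Leave it alone.
There are look-alikes about, which are no part of the job. What is shaped like the charger but green is not meant.

How it is judged:
By the outcome, as a careful person would: the job done as asked, in the order asked, and still so for the second after the job is handed in, with the robot touching nothing.
It also fails if it takes over 59 s, if anything falls off the work surface, if the arm or the gripper's body presses on something with over 40 N, if the wrist force passes 120 N, or if a joint passes its speed limit or range.

ROBOT

A 7-joint arm with a two-finger parallel gripper is mounted at the origin on the work surface. World frame = base frame: x ahead of the robot, y to its left, z up, the work surface at z = 0. Lengths are in m, angles in rad, forces in N, time in s.
With the tool pointing down it reaches from about 0.425 to 0.8 m from the base axis. Payload 8.3 kg.
Tool frame: the origin (TCP) lies where the fingers leave the gripper's body, on its centre line; the fingertips stand 73 mm ahead of it and the grasp point (between the pads) lies 54 mm ahead of it (env.grip_point_offset is the distance from the TCP to the grasp point, in m); z points along the fingers, y is the line along which they close (so a half turn about z gives the same grasp; the last joint's range is limited). The gripper opens to 85 mm and grips with 20 to 120 N. Pads are 22 mm wide; open, the fingers measure 114 mm over their backs; the gripper's body (76 mm by 85 mm) begins 54 mm behind the grasp point. The pads swing forward as they close: fully open they stand 13 mm farther back than shut.
Start: joints at [1.175, 0.383, 0.016, 1.37, -0.006, 1.388, -0.046], TCP at [0.204, -0.591, 0.304] pointing down, gripper open.
Joint ranges: [-2.95, 2.95], [-0.25, 2.06], [-1.52, 1.56], [0.18, 2.33], [-1.44, 4.58], [0.02, 2.06], [-3.01, 3.01]. Speed limits (rad/s): [2.39, 2.39, 3.01, 3.01, 3.14, 3.14, 3.14].

INTERFACE

Orientations are given as a unit quaternion [w, x, y, z].
In Python, from plant import env gives the robot as it stands. The module is installed in compiled form; this text tells all that it offers.
- The arm moves only by the tool play_rows, never from a script. Its argument "deltas" is a list that holds one entry, the list of rows, each a list of 7 numbers: the shift along the tool's x, y, z in units of 1000 mm (1.0 is 1000 mm), then the turn, a rotation vector about the tool's x, y, z in units of 90 degrees (1.0 is 90 degrees), then the opening, from 0 (shut) to 1 (fully open). A call has 1 to 20 rows; each row is the pose to reach, as a shift and turn from the pose commanded when the call began, along the tool's axes at that moment; what a row does not reach only later rows make up. A row lasts 1/12 s, in which the tool goes at most 41.7 mm and 7.16 degrees, less where a joint would pass 70% of its speed; a pose out of reach is approached as far as the arm can. A call with a number of a shift or a turn outside -1 to 1 is refused whole. A call with a gripper value outside its range is refused whole. The fingers move at their own pace and stop on an object; "newtons" is the grip in N (left out, the last holds). Time passes only in rows, so rows that repeat a pose let the fingers close. It gives the time, the measured TCP pose, the force, the opening and the grip force at its end, in the units of the state.
- env.get_state(): the state, without advancing time (a new reading comes with each control period).
- env.get_image(name): name is "scene" or "side" or "wrist"; returns a dict with "img" (400x640x3 uint8, red, green, blue), "fovy" (degrees; the focal length in pixels is half the picture's height over the tangent of half this angle, whatever the lens; pixels are square), "cx", "cy" (the principal point, pixels), "origin" and "orientation" of the camera in the world. Camera axes: x right, y down, z forward; pixel columns grow to the right and rows downward; lengths in m; the calibration is good to about 2 mm. A picture is of the moment at which its call begins. There is no depth.
- env.job_done(): hands the job in; it is judged then, once.
Trained networks look in a picture, given as the dict that the camera call returned (one of the last four; its "shot" number tells which), for a name from the list of things; names that differ only in an ending like _2 or _b are one class to them, and where a whole thing is asked for, a point or a joint stands for the part that bears it (a point fixed in the world has none). Each returns a list of dicts, best first, with "confidence" (0 to 1); they miss things now and then, are a little off and sometimes report something else, mostly with a low value. They report only what shows in the picture. A call takes as long as a camera call. They do not tell look-alikes from the thing itself.
- env.search_frame(picture, label): "extent" ([centre column, centre row, width, height] in pixels, round what is visible of it).
- env.landmark_of(picture, label): "position" ([row, column] in pixels: a listed point, or the origin of a listed thing).
The state is a dict: "clock": time; "q": joint angles; "joint_vel": joint speeds; "tau": joint torques, N m; "position": TCP position; "ee_rot": TCP orientation; "ft_force": force on the tool from outside, world axes, zero at the start; "moment": the same for the moment, N m; "finger_gap": finger opening in m; "gripper_force": force on a finger pad.
Only numpy, scipy, OpenCV 4.12 (cv2) and the standard library are available. Lean on these libraries where they do the work, as an engineer would, in place of code of your own. Each camera call takes 0.05 s, during which the arm holds its last target. There are 200 camera calls.

## Working session

There is one attempt and no reset: what is moved stays moved. The work goes in short steps, Python scripts to look and compute and a tool call to move; the robot and the scene stay as the last step left them, time stands still between calls to the robot, and variables do not carry over. Pictures are saved under pics/ and viewed, at most 10 in all, crops included, and the job is handed in when it is done.

Besides the shell and the picture viewer there is one more tool, called after ">>>" by a JSON object that holds its "op" and its "data", one argument or row to a line. play_rows: Moves the arm, as the interface text tells. Shifts and turns lie within -1 to 1; 1 stands for 1000 mm of shift or 90 degrees of turn. Its arguments: {"type":"object","properties":{"deltas":{"type":"array","items":{"type":"array","items":{"type":"array","items":{"type":"number"}}}},"newtons":{"type":"number"}},"required":["deltas"]}

```bash
mkdir -p pics; cat > h.py <<'E'
import numpy as np, cv2
from scipy.spatial.transform import Rotation as R
from plant import env
def rot(q): return R.from_quat([q[1],q[2],q[3],q[0]])
def cam(p):
    f=200/np.tan(np.radians(p["fovy"])/2); return f,rot(p["orientation"]).as_matrix(),np.array(p["origin"])
def ray(p,row,col,z):
    f,M,o=cam(p); d=M@np.array([(col-p["cx"])/f,(row-p["cy"])/f,1]); return o+d*(z-o[2])/d[2]
def proj(p,X):
    f,M,o=cam(p); c=M.T@(np.array(X)-o); return c[0]/c[2]*f+p["cx"],c[1]/c[2]*f+p["cy"]
def save(p,n): cv2.imwrite("pics/"+n,p["img"][:,:,::-1])
E
python3 - <<'E'
from h import *
s=env.get_state(); print({k:np.round(v,3) for k,v in s.items()}, env.grip_point_offset)
Z=dict(charger=0,charger_seat=.048,charger_pad=.046,pack_center=.068,lamp=0,lamp_seat=.046,soap_a=0,slim_pack=0,stamp=0,pigment_jar=0,scraper=0)
for n in ["scene","side","wrist"]:
    p=env.get_image(n); save(p,n+"0.png"); print(n,p["fovy"],np.round(p["origin"],3))
    for l,z in Z.items():
        for d in env.landmark_of(p,l)[:3]:
            if d["confidence"]>.2: r,c=d["position"]; print(l,round(d["confidence"],2),np.round([c,r]),np.round(ray(p,r,c,z),4))
E
cd pics; python3 -c "
import cv2,numpy as np
cv2.imwrite('a.png',cv2.imread('scene0.png'))"
```

```text
{'clock': np.float64(0.0), 'q': array([ 1.175,  0.384,  0.016,  1.371, -0.006,  1.388, -0.046]), 'joint_vel': array([ 0.001,  0.   ,  0.001,  0.002,  0.001,  0.001, -0.001]), 'tau': array([ 0.0000e+00, -6.2761e+01,  8.4500e-01, -3.7184e+01,  1.7000e-02,
        1.4000e-02, -0.0000e+00]), 'position': array([ 0.204, -0.59 ,  0.303]), 'ee_rot': array([-0.001,  0.986,  0.166, -0.   ]), 'ft_force': array([-0.938, -0.082,  0.405]), 'moment': array([-0.045,  0.074,  0.035]), 'gripper_force': np.float64(0.0), 'finger_gap': np.float64(0.085)} 0.0539
scene 44.180812783858435 [1.401 0.271 0.87 ]
charger 0.97 [372. 239.] [0.5716 0.244  0.    ]
charger 0.91 [394. 183.] [ 0.3499  0.2823 -0.    ]
charger 0.58 [232. 158.] [ 0.3225 -0.1897  0.    ]
charger_seat 0.97 [396. 174.] [0.3727 0.282  0.048 ]
charger_seat 0.68 [374. 227.] [0.5776 0.2449 0.048 ]
charger_seat 0.63 [229. 143.] [ 0.3159 -0.1925  0.048 ]
charger_pad 0.61 [242. 136.] [ 0.2742 -0.1679  0.046 ]
charger_pad 0.42 [406. 161.] [0.3082 0.3068 0.046 ]
pack_center 0.89 [372. 222.] [0.5835 0.2416 0.068 ]
lamp 0.56 [176. 204.] [ 0.5377 -0.273
[... 856 characters left out ...]
.] [0.5946 0.2543 0.068 ]
lamp 0.74 [368. 339.] [ 0.5525 -0.2695  0.    ]
lamp 0.72 [308. 249.] [0.4979 0.0132 0.    ]
lamp 0.57 [299. 184.] [0.5341 0.3544 0.    ]
lamp_seat 0.77 [372. 323.] [ 0.5545 -0.2762  0.046 ]
soap_a 0.84 [309. 252.] [0.4981 0.0015 0.    ]
soap_a 0.68 [365. 240.] [0.6432 0.0154 0.    ]
soap_a 0.58 [318. 196.] [0.5772 0.2616 0.    ]
slim_pack 0.88 [401. 241.] [ 0.7273 -0.0099  0.    ]
stamp 0.71 [266. 171.] [0.439  0.4811 0.    ]
stamp 0.64 [422. 218.] [0.8243 0.0747 0.    ]
stamp 0.3 [366. 337.] [ 0.5516 -0.2646  0.    ]
pigment_jar 0.66 [445. 260.] [ 0.794  -0.1041  0.    ]
scraper 0.72 [269. 172.] [0.4482 0.4687 0.    ]
wrist 71.19886745828805 [ 0.276 -0.566  0.374]
```

View pics/scene0.png

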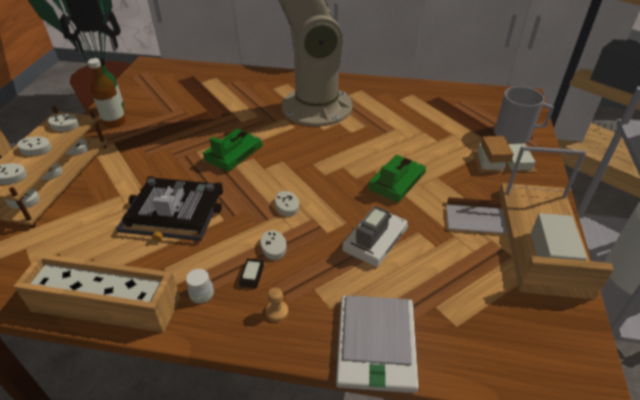

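View pics/side0.png

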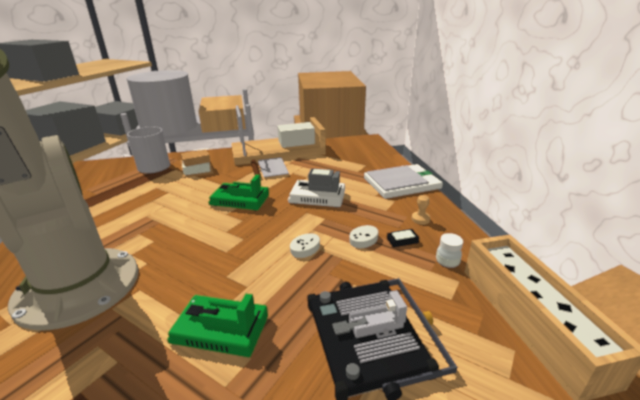

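The scene picture shows the white charger with the grey battery at (372,235), the lamp at (172,207), green look-alikes at (232,150) and (397,178). The side picture shows the charger at (318,187), with the lamp at (375,330) and its yoke to the right. Next I'll look from above the lamp, then the charger.

```bash
cat >> h.py <<'E'
def delta(xyz,yaw,s=None):
    "row numbers for a TCP at xyz, pointing down, tool x at heading yaw (deg)"
    s=s or env.get_state(); T=rot(s["ee_rot"])
    tgt=R.from_euler('z',yaw,degrees=True)*R.from_euler('x',180,degrees=True)
    d=T.inv().apply(np.array(xyz)-s["position"]); r=(T.inv()*tgt).as_rotvec()/(np.pi/2)
    return np.round(d,4).tolist(),np.round(r,4).tolist()
def yawof(s): v=rot(s["ee_rot"]).apply([1,0,0]); return np.degrees(np.arctan2(v[1],v[0]))
E
python3 - <<'E'
from h import *
print(yawof(env.get_state())); print(delta((.45,-.29,.34),0)); print(delta((.5,.22,.34),-30)); 
p=env.get_image("wrist"); f,M,o=cam(p); T=rot(env.get_state()["ee_rot"]); print(T.inv().apply(M[:,2]),T.inv().apply(M[:,0]))
E
```

```text
19.067528465350488
([0.3305, -0.2039, -0.0361], [-0.0, -0.0, 0.2119])
([0.5444, -0.6696, -0.0361], [-0.0, -0.0, 0.5452])
[-2.97572443e-01 -4.58368153e-04  9.54699131e-01] [1.07986807e-03 9.99999083e-01 8.16704120e-04]
```

```bash
python3 - <<'E'
from h import *
print(delta((.53,-.28,.34),0))
E
```

```text
([0.4094, -0.1872, -0.0361], [-0.0001, -0.0, 0.2119])
```

>>> {"op": "play_rows", "data": {
  "deltas": [
    [[0.04, -0.02, -0.03, 0, 0, 0.05, 1], [0.08, -0.04, -0.036, 0, 0, 0.1, 1], [0.12, -0.06, -0.036, 0, 0, 0.15, 1], [0.16, -0.08, -0.036, 0, 0, 0.212, 1], [0.2, -0.1, -0.036, 0, 0, 0.212, 1], [0.24, -0.12, -0.036, 0, 0, 0.212, 1], [0.28, -0.14, -0.036, 0, 0, 0.212, 1], [0.32, -0.16, -0.036, 0, 0, 0.212, 1], [0.36, -0.18, -0.036, 0, 0, 0.212, 1], [0.409, -0.187, -0.036, 0, 0, 0.212, 1], [0.409, -0.187, -0.036, 0, 0, 0.212, 1], [0.409, -0.187, -0.036, 0, 0, 0.212, 1], [0.409, -0.187, -0.036, 0, 0, 0.212, 1]]
  ]
}}

```text
clock: 2.93
position: [0.5319, -0.2771, 0.3394]
ee_rot: [-0.001, 1.0, 0.003, 0.0]
ft_force: [0.6, -1.0, -0.4]
finger_gap: 0.0852
gripper_force: 0.0
```

```bash
python3 - <<'E'
from h import *
s=env.get_state(); print(s["clock"],s["position"],yawof(s),s["ft_force"])
for i in range(2):
  p=env.get_image("wrist"); 
  for l,z in dict(lamp=0,lamp_seat=.046,lamp_catch=.044).items():
    for d in env.landmark_of(p,l)[:2] if l!="lamp_catch" else []:
        r,c=d["position"]; print(l,round(d["confidence"],2),np.round([c,r]),np.round(ray(p,r,c,z),4))
    print(l,[(np.round(d["extent"]),d["confidence"]) for d in env.search_frame(p,l)[:2]])
save(p,"lamp.png"); import pickle; pickle.dump(p,open("lamp.pkl","wb"))
for yaw in(0,-30): print(delta((.575,.243,.34),yaw))
E
```

```text
2.9333 [ 0.53193511 -0.27707985  0.33936979] 0.34697914681254755 [ 0.62452073 -0.98710555 -0.38436313]
lamp 0.97 [312. 161.] [ 0.5475 -0.2643  0.    ]
lamp [(array([314., 144., 179., 161.]), 0.86)]
lamp_seat 0.86 [313. 154.] [ 0.5642 -0.2672  0.046 ]
lamp_seat [(array([317., 142., 178., 162.]), 0.89), (array([313., 187.,  15.,  44.]), 0.5)]
lamp_catch [(array([313., 186.,  10.,  43.]), 0.69)]
lamp 0.89 [308. 160.] [ 0.5455 -0.265   0.    ]
lamp [(array([308., 142., 178., 164.]), 0.81)]
lamp_seat 0.9 [307. 152.] [ 0.5625 -0.2653  0.046 ]
lamp_seat [(array([310., 141., 177., 163.]), 0.86)]
lamp_catch [(array([309., 184.,  15.,  46.]), 0.59)]
([0.0452, -0.5236, 0.0], [0.0, -0.0001, -0.0004])
([0.0452, -0.5236, 0.0], [0.0, -0.0001, 0.3329])
```

View pics/lamp.png

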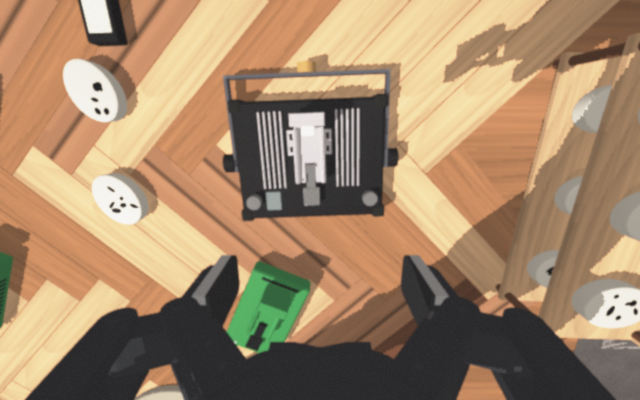

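The lamp is seen from above: panel corners about (228,102), (388,97), (383,213), (243,217), pad at (312,195), end wall at (307,118). Its heading is about +2°. Now over to the charger.

>>> {"op": "play_rows", "data": {
  "deltas": [
    [[0.01, -0.04, 0, 0, 0, 0.05, 1], [0.02, -0.08, 0, 0, 0, 0.1, 1], [0.03, -0.12, 0, 0, 0, 0.15, 1], [0.04, -0.16, 0, 0, 0, 0.2, 1], [0.045, -0.2, 0, 0, 0, 0.25, 1], [0.045, -0.24, 0, 0, 0, 0.3, 1], [0.045, -0.28, 0, 0, 0, 0.333, 1], [0.045, -0.32, 0, 0, 0, 0.333, 1], [0.045, -0.36, 0, 0, 0, 0.333, 1], [0.045, -0.4, 0, 0, 0, 0.333, 1], [0.045, -0.44, 0, 0, 0, 0.333, 1], [0.045, -0.48, 0, 0, 0, 0.333, 1], [0.04, -0.52, 0.03, 0, 0, 0.333, 1], [0.02, -0.523, 0.06, 0, 0, 0.333, 1], [0.02, -0.523, 0.09, 0, 0, 0.333, 1], [0.02, -0.523, 0.09, 0, 0, 0.333, 1], [0.02, -0.523, 0.09, 0, 0, 0.333, 1]]
  ]
}}

```text
clock: 4.95
position: [0.5495, 0.2418, 0.2491]
ee_rot: [0.001, 0.966, -0.259, -0.001]
ft_force: [0.2, -0.4, 0.7]
finger_gap: 0.0856
gripper_force: 0.0
```

```bash
python3 - <<'E'
from h import *
s=env.get_state(); print(s["clock"],s["position"],yawof(s),s["ft_force"])
Z=dict(charger=0,charger_seat=.048,charger_pad=.046,pack_center=.068)
for i in range(2):
  p=env.get_image("wrist"); 
  for l,z in Z.items():
    for d in env.landmark_of(p,l)[:2]:
        r,c=d["position"]; print(l,round(d["confidence"],2),np.round([c,r]),np.round(ray(p,r,c,z),4))
save(p,"chg.png"); import pickle; pickle.dump(p,open("chg.pkl","wb"))
E
```

```text
4.95 [0.54945941 0.24176184 0.24907154] -30.00286469120528 [ 0.24865125 -0.43698094  0.70696823]
charger 0.61 [364. 324.] [0.3493 0.2854 0.    ]
charger_seat 0.57 [372. 348.] [0.3525 0.2808 0.048 ]
charger_pad 0.56 [303. 222.] [0.5339 0.2705 0.046 ]
pack_center 0.66 [300. 174.] [0.5816 0.2433 0.068 ]
charger_seat 0.94 [375. 345.] [0.3563 0.278  0.048 ]
charger_pad 0.68 [306. 221.] [0.5351 0.2687 0.046 ]
pack_center 0.58 [301. 172.] [0.5855 0.2435 0.068 ]
pack_center 0.58 [525. 131.] [0.518  0.0537 0.068 ]
```

View pics/chg.png

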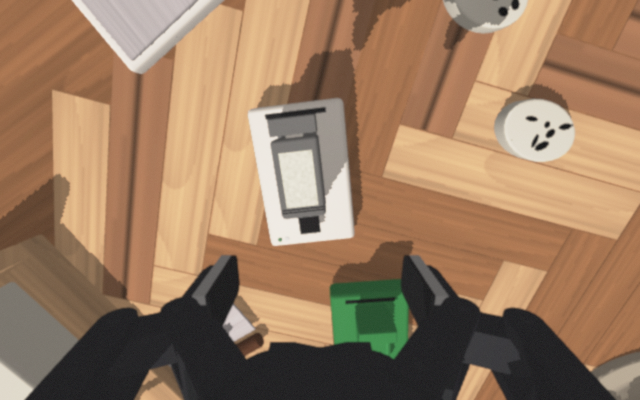

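```bash
python3 - <<'E'
import cv2
i=cv2.imread("pics/chg.png")[85:255,235:370]; cv2.imwrite("pics/chgc.png",cv2.resize(i,None,fx=3.5,fy=3.5,interpolation=cv2.INTER_CUBIC))
i=cv2.imread("pics/lamp.png")[60:225,215:405]; cv2.imwrite("pics/lampc.png",cv2.resize(i,None,fx=3.5,fy=3.5,interpolation=cv2.INTER_CUBIC))
E
```

```text
(no output)
```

View pics/chgc.png

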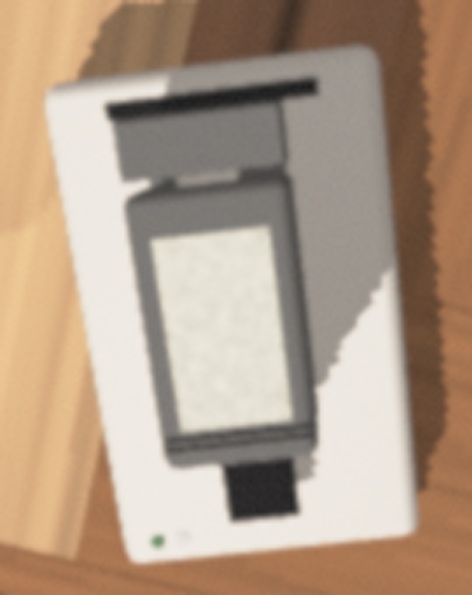

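View pics/lampc.png

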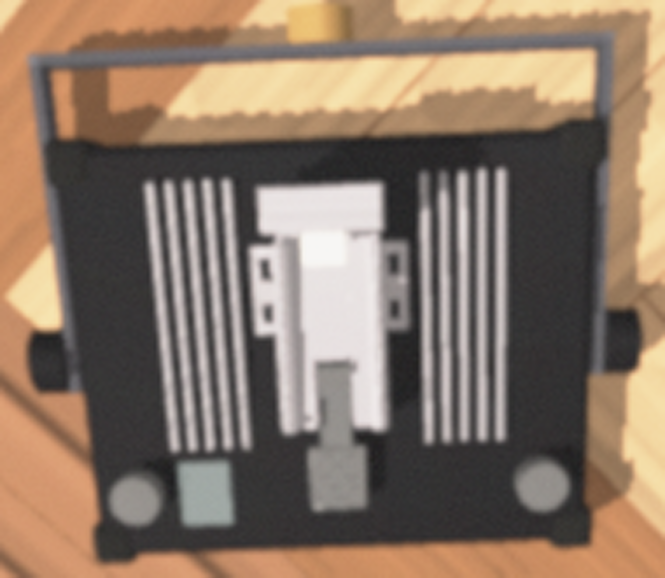

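```bash
python3 - <<'E'
from h import *; import pickle
def show(pk,off,z,pts,names):
    p=pickle.load(open(pk,"rb")); W=[]
    for (c,r),n in zip(pts,names):
        w=ray(p,r/3.5+off[1],c/3.5+off[0],z); W.append(w[:2]); 
        print(n,np.round(w[:2],4))
    return np.array(W)
def ang(a,b): d=b-a; return round(np.degrees(np.arctan2(d[1],d[0])),2),round(np.hypot(*d),4)
W=show("chg.pkl",(235,85),.034,[(47,90),(380,47),(415,530),(130,560)],["TL","TR","BR","BL"])
print("mid",W.mean(0),ang(W[3],W[0]),ang(W[2],W[1]),ang(W[3],W[2]),ang(W[0],W[1]))
W=show("chg.pkl",(235,85),.088,[(127,205),(290,180),(313,450),(168,465)],"TL TR BR BL".split())
print("pack",W.mean(0),ang(W[3],W[0]),ang(W[2],W[1]),ang(W[3],W[2]),ang(W[0],W[1]))
W=show("chg.pkl",(235,85),.046,[(225,466),(293,460),(298,514),(232,520)],"TL TR BR BL".split())
print("pad",W.mean(0),ang(W[3],W[0]),ang(W[3],W[2]))
W=show("lamp.pkl",(215,60),.032,[(50,145),(605,125),(590,545),(98,558)],"TL TR BR BL".split())
print("lamp",W.mean(0),ang(W[3],W[0]),ang(W[2],W[1]),ang(W[3],W[2]),ang(W[0],W[1]))
W=show("lamp.pkl",(215,60),.053,[(275,240),(385,237),(387,430),(285,433)],"TL TR BR BL".split())
print("rails",W.mean(0),ang(W[3],W[0]),ang(W[2],W[1]),ang(W[3],W[2]))
W=show("lamp.pkl",(215,60),.044,[(310,450),(365,447),(367,508),(315,510)],"TL TR BR BL".split())
print("pad",W.mean(0),ang(W[3],W[0]),ang(W[2],W[1]))
E
```

```text
TL [0.659  0.2616]
TR [0.6222 0.1754]
BR [0.4894 0.235 ]
BL [0.5261 0.3199]
mid [0.57417624 0.24798203] (np.float64(-23.7), np.float64(0.1451)) (np.float64(-24.17), np.float64(0.1455)) (np.float64(-113.39), np.float64(0.0925)) (np.float64(-113.12), np.float64(0.0936))
TL [0.6204 0.249 ]
TR [0.6062 0.2129]
BR [0.5457 0.2413]
BL [0.5606 0.2753]
pack [0.58323044 0.24460423] (np.float64(-23.77), np.float64(0.0654)) (np.float64(-25.13), np.float64(0.0669)) (np.float64(-113.71), np.float64(0.0372)) (np.float64(-111.53), np.float64(0.0388))
TL [0.5417 0.2734]
TR [0.5331 0.2547]
BR [0.5172 0.2622]
BL [0.5256 0.2807]
pad [0.52940589 0.26776086] (np.float64(-24.29), np.float64(0.0176)) (np.float64(-114.34), np.float64(0.0203))
TL [ 0.6253 -0.1671]
TR [ 0.6317 -0.3683]
BR [ 0.4708 -0.3735]
BL [ 0.4655 -0.1712]
lamp [ 0.54834171 -0.26999801] (np.float64(1.46), np.float64(0.1598)) (np.float64(1.86), np.float64(0.1609)) (np.float64(-88.49), np.float64(0.2024)) (np.float64(-88.17), np.float64(0.2013))
TL [ 0.5926 -0.2498]
TR [ 0.5935 -0.2886]
BR [ 0.524  -0.2896]
BL [ 0.5229 -0.2514]
rails [ 0.55824047 -0.26982645] (np.float64(1.37), np.float64(0.0697)) (np.float64(0.83), np.float64(0.0695)) (np.float64(-88.38), np.float64(0.0382))
TL [ 0.5141 -0.2601]
TR [ 0.5153 -0.2813]
BR [ 0.4907 -0.282 ]
BL [ 0.4899 -0.2616]
pad [ 0.50247481 -0.27126369] (np.float64(3.54), np.float64(0.0243)) (np.float64(1.69), np.float64(0.0246))
```

```bash
python3 - <<'E'
from h import *
print(delta((.5283,.2686,.124),-24))
E
```

```text
([-0.0319, -0.0116, 0.1265], [-0.0005, -0.0004, -0.0667])
```

>>> {"op": "play_rows", "data": {
  "deltas": [
    [[-0.016, -0.006, 0.03, 0, 0, -0.04, 0], [-0.032, -0.0116, 0.06, 0, 0, -0.0667, 0], [-0.032, -0.0116, 0.09, 0, 0, -0.0667, 0], [-0.032, -0.0116, 0.1, 0, 0, -0.0667, 0], [-0.032, -0.0116, 0.11, 0, 0, -0.0667, 0], [-0.032, -0.0116, 0.12, 0, 0, -0.0667, 0], [-0.032, -0.0116, 0.126, 0, 0, -0.0667, 0], [-0.032, -0.0116, 0.126, 0, 0, -0.0667, 0], [-0.032, -0.0116, 0.126, 0, 0, -0.0667, 0]]
  ]
}}

```text
clock: 6.2
position: [0.5285, 0.2686, 0.1247]
ee_rot: [-0.0, 0.978, -0.208, 0.0]
ft_force: [0.0, -0.1, 1.1]
finger_gap: -0.0001
gripper_force: 0.0
```

```bash
python3 - <<'E'
from h import *
s=env.get_state(); print(s["position"],yawof(s),s["ft_force"],s["finger_gap"])
print(delta((.5283,.2686,.112),-24))
p=env.get_image("side"); a,b=[int(v) for v in proj(p,(.56,.25,.08))]
cv2.imwrite("pics/press.png",cv2.resize(p["img"][b-60:b+60,a-80:a+80,::-1],None,fx=4,fy=4,interpolation=cv2.INTER_CUBIC))
E
```

```text
[0.52847999 0.26861521 0.12465658] -24.01907871512259 [ 0.04279973 -0.07375962  1.10127483] -9.962570327592202e-05
([-0.0002, 0.0001, 0.0127], [-0.0005, -0.0005, -0.0002])
```

View pics/press.png

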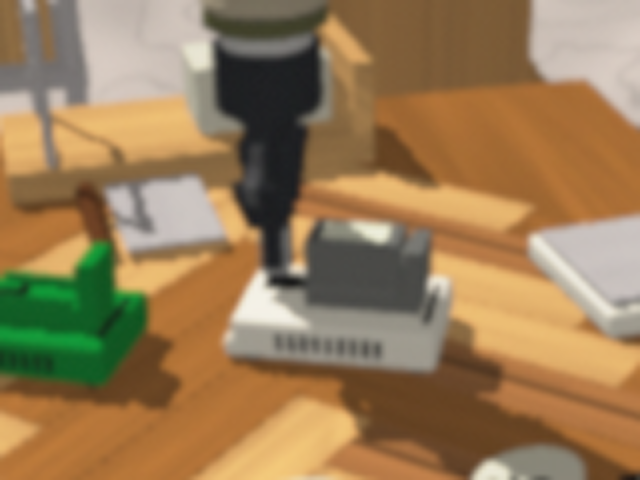

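The shut fingertips (275,265) stand just above the black pad (285,280), clear of the battery's end at (308,280). Pressing gently next.

>>> {"op": "play_rows", "data": {
  "deltas": [
    [[0, 0, 0.003, 0, 0, 0, 0], [0, 0, 0.006, 0, 0, 0, 0], [0, 0, 0.008, 0, 0, 0, 0], [0, 0, 0.0095, 0, 0, 0, 0], [0, 0, 0.0095, 0, 0, 0, 0], [0, 0, 0.0095, 0, 0, 0, 0]]
  ]
}}

```text
clock: 6.75
position: [0.5277, 0.2687, 0.1143]
ee_rot: [0.0, 0.978, -0.208, -0.0]
ft_force: [1.0, -0.7, -0.2]
finger_gap: -0.0004
gripper_force: 0.2
```

>>> {"op": "play_rows", "data": {
  "deltas": [
    [[0, 0, 0.001, 0, 0, 0, 0], [0, 0, 0.002, 0, 0, 0, 0], [0, 0, 0.003, 0, 0, 0, 0], [0, 0, 0.003, 0, 0, 0, 0]]
  ]
}}

```text
clock: 7.08
position: [0.5277, 0.2688, 0.1115]
ee_rot: [0.0, 0.978, -0.208, -0.0]
ft_force: [-1.5, -1.0, 4.1]
finger_gap: -0.0001
gripper_force: 1.9
```

>>> {"op": "play_rows", "data": {
  "deltas": [
    [[0, 0, 0.001, 0, 0, 0, 0], [0, 0, 0.002, 0, 0, 0, 0], [0, 0, 0.002, 0, 0, 0, 0]]
  ]
}}

```text
clock: 7.33
position: [0.5278, 0.269, 0.1107]
ee_rot: [-0.0, 0.978, -0.208, 0.0]
ft_force: [-5.6, -3.6, 13.6]
finger_gap: 0.0001
gripper_force: 7.0
```

>>> {"op": "play_rows", "data": {
  "deltas": [
    [[0, 0, 0.001, 0, 0, 0, 0], [0, 0, 0.002, 0, 0, 0, 0], [0, 0, 0.002, 0, 0, 0, 0]]
  ]
}}

```text
clock: 7.58
position: [0.5279, 0.2692, 0.1099]
ee_rot: [-0.0, 0.978, -0.208, 0.001]
ft_force: [-9.0, -4.5, 24.3]
finger_gap: 0.0001
gripper_force: 11.9
```

```bash
python3 - <<'E'
from h import *
p=env.get_image("side"); a,b=[int(v) for v in proj(p,(.56,.25,.08))]
A=cv2.resize(p["img"][b-30:b+50,a-50:a+50,::-1],None,fx=4,fy=4,interpolation=cv2.INTER_CUBIC)
p=env.get_image("wrist"); a,b=[int(v) for v in proj(p,(.54,.26,.06))]; print(a,b)
b=min(max(b,80),320)
B=cv2.resize(p["img"][b-80:b+80,a-100:a+100,::-1],(400,320),interpolation=cv2.INTER_CUBIC)
cv2.imwrite("pics/press2.png",np.hstack([A,B])); s=env.get_state(); print(s["ft_force"],s["moment"])
E
```

```text
326 253
[-8.9583137  -4.48053833 22.90074275] [-1.06716812  1.84335142 -0.02593782]
```

View pics/press2.png

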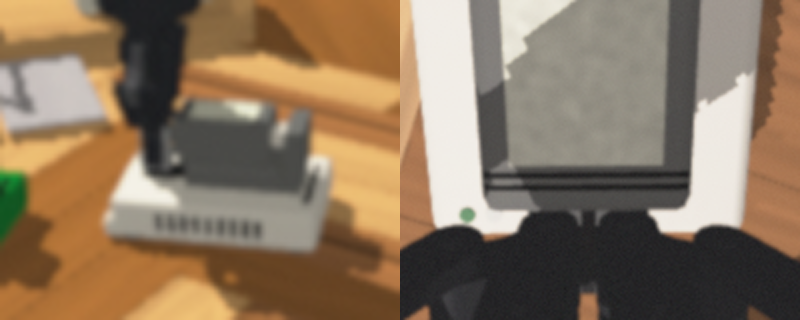

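The battery has come out: a gap shows between its end (272,120) and the end wall (285,130). I'll lift off and look at it from above with the gripper open.

>>> {"op": "play_rows", "data": {
  "deltas": [
    [[-0.002, 0, -0.01, 0, 0, 0, 0], [-0.003, 0, -0.03, 0, 0, 0, 0], [-0.003, 0, -0.06, 0, 0, 0, 0], [-0.003, 0, -0.09, 0, 0, 0, 0], [0, 0, -0.12, 0, 0, 0, 0.5], [0.03, 0, -0.14, 0, 0, 0, 1], [0.052, 0, -0.14, 0, 0, 0, 1], [0.052, 0, -0.14, 0, 0, 0, 1], [0.052, 0, -0.14, 0, 0, 0, 1]]
  ]
}}

```text
clock: 8.43
position: [0.5763, 0.2463, 0.247]
ee_rot: [0.0, 0.978, -0.209, -0.0]
ft_force: [0.2, -0.3, -0.1]
finger_gap: 0.0605
gripper_force: 0.0
```

```bash
python3 - <<'E'
from h import *
s=env.get_state(); print(s["clock"],s["position"],yawof(s),s["ft_force"],s["finger_gap"])
p=env.get_image("wrist")
for l,z in dict(pack_center=.068,charger_pad=.046).items():
    for d in env.landmark_of(p,l)[:2]:
        r,c=d["position"]; print(l,round(d["confidence"],2),np.round([c,r]),np.round(ray(p,r,c,z),4))
i=p["img"]; off=(200,20); 
cv2.imwrite("pics/pk.png",cv2.resize(i[20:300,200:440,::-1],None,fx=2,fy=2,interpolation=cv2.INTER_CUBIC))
import pickle; pickle.dump(p,open("pk.pkl","wb"))
E
```

```text
8.4333 [0.5763474  0.24629232 0.24704051] -24.126897290442024 [ 0.19477014 -0.32918087 -0.10108956] 0.060518720324922934
pack_center 0.58 [319. 204.] [0.5764 0.2465 0.068 ]
charger_pad 0.53 [318. 240.] [0.5338 0.2674 0.046 ]
```

View pics/pk.png

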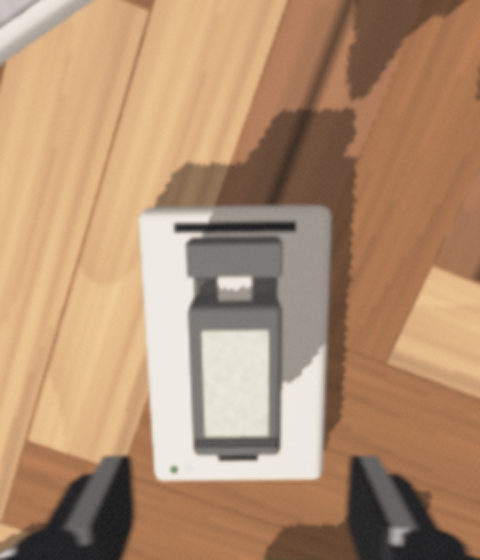

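The battery now stands clear of the end wall, its top from (191,302) to (280,452) in the crop, with only the pad's lower edge still showing at (238,457).

```bash
python3 - <<'E'
from h import *; import pickle
p=pickle.load(open("pk.pkl","rb"))
W=np.array([ray(p,r/2+20,c/2+200,.088)[:2] for c,r in[(191,302),(281,302),(280,452),(195,452)]]); print(W,W.mean(0))
u=W[0]+W[1]-W[2]-W[3]; print(np.degrees(np.arctan2(u[1],u[0])),np.hypot(*u)/2)
for x,y in[(.5757,.2479),tuple(W.mean(0))]: print(delta((x,y,.131),-24))
E
```

```text
[[0.61596171 0.25051261]
 [0.60076272 0.21648178]
 [0.53806852 0.24332969]
 [0.55368157 0.27829465]] [0.57711863 0.24715468]
-23.61155011242776 0.06819643908791252
([0.0017, -0.0002, 0.1158], [0.0003, 0.0009, 0.0012])
([0.0033, -0.0001, 0.1158], [0.0003, 0.0009, 0.0012])
```

>>> {"op": "play_rows", "data": {
  "deltas": [
    [[0.0025, 0, 0.03, 0, 0, 0.001, 1], [0.0025, 0, 0.06, 0, 0, 0.001, 1], [0.0025, 0, 0.085, 0, 0, 0.001, 1], [0.0025, 0, 0.1, 0, 0, 0.001, 1], [0.0025, 0, 0.11, 0, 0, 0.001, 1], [0.0025, 0, 0.116, 0, 0, 0.001, 1], [0.0025, 0, 0.116, 0, 0, 0.001, 1], [0.0025, 0, 0.116, 0, 0, 0.001, 0], [0.0025, 0, 0.116, 0, 0, 0.001, 0], [0.0025, 0, 0.116, 0, 0, 0.001, 0], [0.0025, 0, 0.116, 0, 0, 0.001, 0], [0.0025, 0, 0.116, 0, 0, 0.001, 0], [0.0025, 0, 0.116, 0, 0, 0.001, 0]]
  ],
  "newtons": 45
}}

```text
clock: 9.67
position: [0.5782, 0.2469, 0.1327]
ee_rot: [-0.001, 0.978, -0.209, 0.001]
ft_force: [-0.6, 0.3, 5.8]
finger_gap: 0.0388
gripper_force: 46.0
```

>>> {"op": "play_rows", "data": {
  "deltas": [
    [[-0.004, 0, 0, 0, 0, 0, 0], [-0.008, 0, 0, 0, 0, 0, 0], [-0.012, 0, 0, 0, 0, 0, 0], [-0.016, 0, 0, 0, 0, 0, 0], [-0.02, 0, 0, 0, 0, 0, 0]]
  ]
}}

```text
clock: 10.08
position: [0.5605, 0.2546, 0.1327]
ee_rot: [-0.001, 0.978, -0.209, 0.002]
ft_force: [4.1, -1.2, 5.2]
finger_gap: 0.0391
gripper_force: 46.0
```

>>> {"op": "play_rows", "data": {
  "deltas": [
    [[-0.006, 0, 0, 0, 0, 0, 0], [-0.012, 0, 0, 0, 0, 0, 0], [-0.018, 0, 0, 0, 0, 0, 0], [-0.024, 0, 0, 0, 0, 0, 0], [-0.03, 0, 0, 0, 0, 0, 0], [-0.036, 0, 0, 0, 0, 0, 0], [-0.042, 0, 0, 0, 0, 0, 0], [-0.048, 0, 0, 0, 0, 0, 0], [-0.054, 0, 0, 0, 0, 0, 0], [-0.058, 0, 0, 0, 0, 0, 0], [-0.058, 0, 0, 0, 0, 0, 0]]
  ]
}}

```text
clock: 11.0
position: [0.5046, 0.2792, 0.1308]
ee_rot: [0.0, 0.978, -0.208, -0.001]
ft_force: [-0.4, 0.1, -2.8]
finger_gap: 0.0393
gripper_force: 45.5
```

```bash
python3 - <<'E'
from h import *
print(delta((.505,.279,.25),-24)); print(delta((.4725,-.272,.25),1.6))
E
```

```text
([0.0002, 0.0002, -0.1192], [0.0006, 0.0012, 0.0005])
([0.1943, 0.5169, -0.119], [0.0004, 0.0013, -0.284])
```

>>> {"op": "play_rows", "data": {
  "deltas": [
    [[0, 0, -0.02, 0, 0.0013, 0, 0], [0, 0, -0.05, 0, 0.0013, 0, 0], [0, 0, -0.085, 0, 0.0013, 0, 0], [0.014, 0.037, -0.119, 0, 0.0013, -0.03, 0], [0.028, 0.074, -0.119, 0, 0.0013, -0.06, 0], [0.042, 0.111, -0.119, 0, 0.0013, -0.09, 0], [0.056, 0.148, -0.119, 0, 0.0013, -0.12, 0], [0.069, 0.185, -0.119, 0, 0.0013, -0.15, 0], [0.083, 0.222, -0.119, 0, 0.0013, -0.18, 0], [0.097, 0.259, -0.119, 0, 0.0013, -0.21, 0], [0.111, 0.296, -0.119, 0, 0.0013, -0.24, 0], [0.125, 0.333, -0.119, 0, 0.0013, -0.27, 0], [0.139, 0.37, -0.119, 0, 0.0013, -0.284, 0], [0.153, 0.407, -0.119, 0, 0.0013, -0.284, 0], [0.167, 0.444, -0.119, 0, 0.0013, -0.284, 0], [0.18, 0.48, -0.119, 0, 0.0013, -0.284, 0], [0.1943, 0.5169, -0.119, 0, 0.0013, -0.284, 0], [0.1943, 0.5169, -0.119, 0, 0.0013, -0.284, 0], [0.1943, 0.5169, -0.119, 0, 0.0013, -0.284, 0]]
  ]
}}

```text
clock: 12.58
position: [0.4717, -0.2759, 0.2496]
ee_rot: [0.0, 1.0, 0.01, 0.0]
ft_force: [0.7, 1.3, -3.2]
finger_gap: 0.0393
gripper_force: 46.5
```

```bash
python3 - <<'E'
from h import *
s=env.get_state(); print(s["clock"],s["position"],yawof(s),s["ft_force"],rot(s["ee_rot"]).as_matrix()[:,2])
p=env.get_image("wrist")
cv2.imwrite("pics/lp2.png",cv2.resize(p["img"][0:290,190:450,::-1],None,fx=2,fy=2,interpolation=cv2.INTER_CUBIC))
import pickle; pickle.dump(p,open("lp2.pkl","wb"))
print(delta((.4725,-.272,.1318),1.6))
E
```

```text
12.5833 [ 0.47165692 -0.27588057  0.24963023] 1.1558670235665807 [ 0.73469975  1.25615796 -3.24097164] [ 4.45157872e-04 -3.78232587e-04 -9.99999829e-01]
([-0.0001, -0.0014, 0.1179], [-0.0004, -0.0006, -0.0026])
```

View pics/lp2.png

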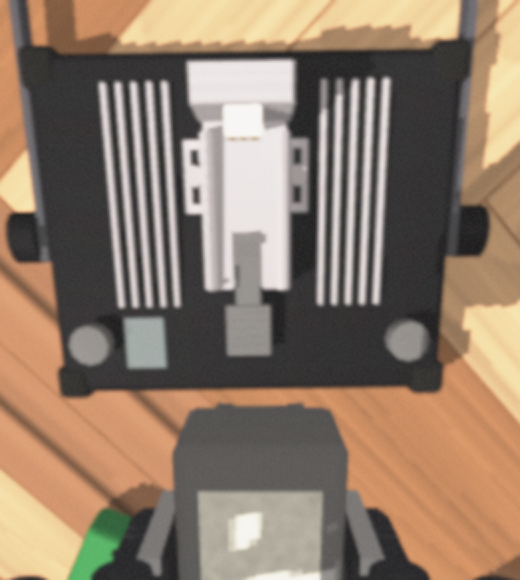

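The rails are at crop (205–290, 125–290) and the lamp's pad at (249,331). The battery's front edge runs from (174,455) to (346,455), with its upper corners near (192,410) and (328,408).

```bash
python3 - <<'E'
from h import *; import pickle
p=pickle.load(open("lp2.pkl","rb"))
def W(z,pts): return np.round(np.array([ray(p,r/2,c/2+190,z)[:2] for c,r in pts]),4)
print("rails",W(.053,[(203,125),(290,125),(290,290),(205,290)]).tolist())
w=W(.046,[(225,307),(271,307),(272,355),(227,355)]);print("pad",w.tolist(),w.mean(0))
w=W(.032,[(22,55),(470,42),(440,388),(60,395)]);print("panel",w.tolist(),w.mean(0))
zt=env.get_state()["position"][2]-.0847+.040
print("pack top",zt,W(zt,[(174,455),(346,455)]).tolist(), "front face bottom",W(zt-.032,[(192,410),(328,408)]).tolist())
E
```

```text
rails [[0.5933, -0.2491], [0.5941, -0.2866], [0.5242, -0.2892], [0.5233, -0.2494]]
pad [[0.5148, -0.2584], [0.5153, -0.2807], [0.4916, -0.2818], [0.4911, -0.2594]] [ 0.5032   -0.270075]
panel [[0.6236, -0.1658], [0.633, -0.3669], [0.4728, -0.3722], [0.4646, -0.1694]] [ 0.5485   -0.268575]
pack top 0.2050208597323186 [[0.5015, -0.2566], [0.5023, -0.2946]] front face bottom [[0.5019, -0.2569], [0.5033, -0.2943]]
```

>>> {"op": "play_rows", "data": {
  "deltas": [
    [[0, 0, 0.03, 0, 0, 0, 0], [0, 0, 0.06, 0, 0, 0, 0], [0, 0, 0.08, 0, 0, 0, 0], [0, 0, 0.09, 0, 0, 0, 0], [0, 0, 0.09, 0, 0, 0, 0], [0, 0, 0.09, 0, 0, 0, 0], [0, 0, 0.09, 0, 0, 0, 0]]
  ]
}}

```text
clock: 13.22
position: [0.4743, -0.2728, 0.1621]
ee_rot: [0.001, 1.0, 0.013, 0.002]
ft_force: [0.6, -0.7, -3.1]
finger_gap: 0.0394
gripper_force: 46.5
```

```bash
python3 - <<'E'
from h import *
s=env.get_state(); print(s["clock"],s["position"],yawof(s),s["ft_force"],s["joint_vel"].round(3))
print(delta((.4725,-.2715,.1318),1.7))
E
```

```text
13.2167 [ 0.47428263 -0.27275829  0.16207544] 1.5405114011245729 [ 0.55163896 -0.66775638 -3.11751644] [ 0.004 -0.007  0.003 -0.006  0.001 -0.004  0.001]
([-0.0019, -0.0013, 0.0303], [0.0009, -0.0027, -0.0018])
```

>>> {"op": "play_rows", "data": {
  "deltas": [
    [[-0.001, -0.0013, 0.012, 0, 0, -0.002, 0], [-0.002, -0.0013, 0.022, 0.001, -0.002, -0.002, 0], [-0.002, -0.0013, 0.03, 0.001, -0.002, -0.002, 0], [-0.002, -0.0013, 0.03, 0.001, -0.002, -0.002, 0], [-0.002, -0.0013, 0.03, 0.001, -0.002, -0.002, 0]]
  ]
}}

```text
clock: 13.63
position: [0.4711, -0.2716, 0.1302]
ee_rot: [-0.001, 1.0, 0.015, -0.001]
ft_force: [0.1, -0.2, -1.7]
finger_gap: 0.0396
gripper_force: 46.5
```

```bash
python3 - <<'E'
from h import *
s=env.get_state(); print(s["clock"],s["position"],yawof(s),s["ft_force"],rot(s["ee_rot"]).as_matrix()[:,2])
print(delta((.4945,-.2708,.1318),1.7))
p=env.get_image("side"); a,b=[int(v) for v in proj(p,(.51,-.27,.06))]
cv2.imwrite("pics/sd.png",cv2.resize(p["img"][b-60:b+60,a-80:a+80,::-1],None,fx=5,fy=5,interpolation=cv2.INTER_CUBIC))
E
```

```text
13.6333 [ 0.47109774 -0.27158923  0.13024574] 1.664822572079981 [ 0.13060166 -0.16683976 -1.71837177] [-0.00182818  0.00154633 -0.99999713]
([0.0234, -0.0001, -0.0016], [-0.001, 0.0011, -0.0004])
```

View pics/sd.png

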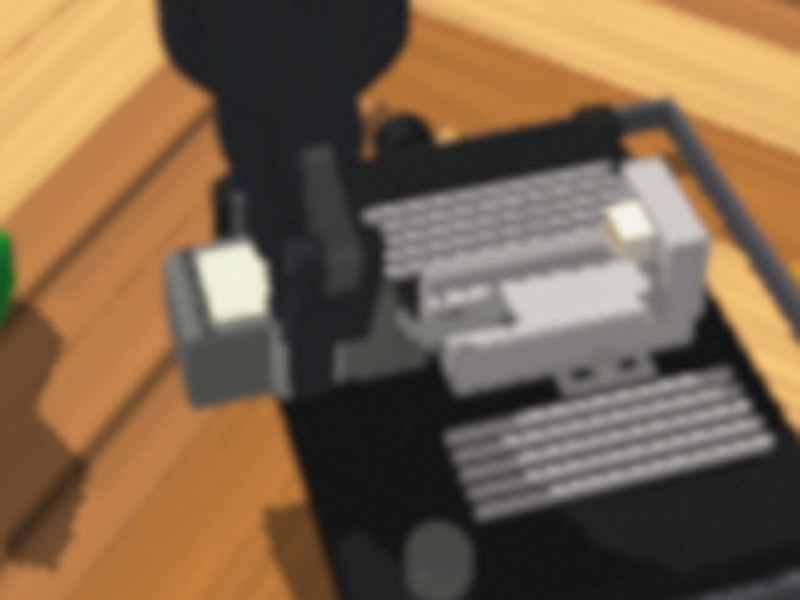

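The battery hangs just before the rails' mouth at (440,350), lined up but perhaps a little low. I'll raise it by 1.5 mm and advance gently.

>>> {"op": "play_rows", "data": {
  "deltas": [
    [[0.002, 0, -0.0015, -0.001, 0.001, 0, 0], [0.005, 0, -0.0015, -0.001, 0.001, 0, 0], [0.008, 0, -0.0015, -0.001, 0.001, 0, 0], [0.008, 0, -0.0015, -0.001, 0.001, 0, 0], [0.008, 0, -0.0015, -0.001, 0.001, 0, 0]]
  ]
}}

```text
clock: 14.1
position: [0.4796, -0.2713, 0.132]
ee_rot: [0.0, 1.0, 0.015, 0.0]
ft_force: [0.2, -0.5, -2.6]
finger_gap: 0.0393
gripper_force: 46.5
```

```bash
python3 - <<'E'
from h import *
s=env.get_state(); print(s["clock"],s["position"],yawof(s),s["ft_force"],rot(s["ee_rot"]).as_matrix()[:,2],s["joint_vel"].round(3))
E
```

```text
14.1 [ 0.47959849 -0.27128984  0.13202576] 1.691648992838547 [ 0.22065512 -0.51267209 -2.59023553] [ 7.72602010e-04 -4.18675180e-04 -9.99999614e-01] [0.002 0.    0.003 0.009 0.001 0.002 0.001]
```

Good: on line, at the right height, no load. Advance to and into the mouth.

>>> {"op": "play_rows", "data": {
  "deltas": [
    [[0.003, 0, 0, 0, 0, 0, 0], [0.006, 0, 0, 0, 0, 0, 0], [0.009, 0, 0, 0, 0, 0, 0], [0.012, 0, 0, 0, 0, 0, 0], [0.015, 0, 0, 0, 0, 0, 0], [0.015, 0, 0, 0, 0, 0, 0]]
  ]
}}

```text
clock: 14.6
position: [0.495, -0.2707, 0.1319]
ee_rot: [0.0, 1.0, 0.015, 0.0]
ft_force: [-0.2, 0.6, -2.1]
finger_gap: 0.0396
gripper_force: 46.5
```

>>> {"op": "play_rows", "data": {
  "deltas": [
    [[0.003, 0, 0, 0, 0, 0, 0], [0.006, 0, 0, 0, 0, 0, 0], [0.009, 0, 0, 0, 0, 0, 0], [0.009, 0, 0, 0, 0, 0, 0]]
  ]
}}

```text
clock: 14.93
position: [0.504, -0.2705, 0.132]
ee_rot: [0.0, 1.0, 0.015, 0.0]
ft_force: [0.3, -0.3, -2.6]
finger_gap: 0.0394
gripper_force: 46.5
```

>>> {"op": "play_rows", "data": {
  "deltas": [
    [[0.003, 0, 0, 0, 0, 0, 0], [0.006, 0, 0, 0, 0, 0, 0], [0.009, 0, 0, 0, 0, 0, 0], [0.012, 0, 0, 0, 0, 0, 0], [0.012, 0, 0, 0, 0, 0, 0]]
  ]
}}

```text
clock: 15.35
position: [0.5159, -0.2701, 0.1319]
ee_rot: [0.0, 1.0, 0.015, 0.0]
ft_force: [0.6, 0.8, -1.9]
finger_gap: 0.0396
gripper_force: 46.6
```

>>> {"op": "play_rows", "data": {
  "deltas": [
    [[0.003, 0, 0, 0, 0, 0, 0], [0.006, 0, 0, 0, 0, 0, 0], [0.009, 0, 0, 0, 0, 0, 0], [0.012, 0, 0, 0, 0, 0, 0], [0.012, 0, 0, 0, 0, 0, 0]]
  ]
}}

```text
clock: 15.77
position: [0.528, -0.2697, 0.1319]
ee_rot: [0.0, 1.0, 0.015, 0.001]
ft_force: [0.7, 1.6, -2.2]
finger_gap: 0.0392
gripper_force: 46.5
```

>>> {"op": "play_rows", "data": {
  "deltas": [
    [[0.003, 0, 0, 0, 0, 0, 0], [0.006, 0, 0, 0, 0, 0, 0], [0.009, 0, 0, 0, 0, 0, 0], [0.009, 0, 0, 0, 0, 0, 0]]
  ]
}}

```text
clock: 16.1
position: [0.5369, -0.2694, 0.1319]
ee_rot: [0.0, 1.0, 0.015, 0.001]
ft_force: [1.1, 2.6, -3.2]
finger_gap: 0.0393
gripper_force: 46.5
```

I've viewed more pictures than the 10 allowed (11), so I'll view no more and go on by feel. The rail pushes slightly to +y, so I'm easing 0.5 mm that way.

>>> {"op": "play_rows", "data": {
  "deltas": [
    [[0.002, -0.0005, 0, 0, 0, 0, 0], [0.004, -0.0005, 0, 0, 0, 0, 0], [0.006, -0.0005, 0, 0, 0, 0, 0], [0.006, -0.0005, 0, 0, 0, 0, 0]]
  ]
}}

```text
clock: 16.43
position: [0.5427, -0.2691, 0.1321]
ee_rot: [0.0, 1.0, 0.015, 0.001]
ft_force: [-0.2, 1.7, -2.6]
finger_gap: 0.0395
gripper_force: 46.7
```

>>> {"op": "play_rows", "data": {
  "deltas": [
    [[0.002, 0, 0, 0, 0, 0, 0], [0.004, 0, 0, 0, 0, 0, 0], [0.006, 0, 0, 0, 0, 0, 0], [0.006, 0, 0, 0, 0, 0, 0]]
  ]
}}

```text
clock: 16.77
position: [0.5488, -0.2689, 0.1321]
ee_rot: [0.0, 1.0, 0.015, 0.001]
ft_force: [0.7, 0.7, -1.8]
finger_gap: 0.0394
gripper_force: 46.7
```

>>> {"op": "play_rows", "data": {
  "deltas": [
    [[0.002, 0, 0, 0, 0, 0, 0], [0.004, 0, 0, 0, 0, 0, 0]]
  ]
}}

```text
clock: 16.93
position: [0.5523, -0.2688, 0.1319]
ee_rot: [0.0, 1.0, 0.015, 0.0]
ft_force: [-0.8, 0.3, -2.4]
finger_gap: 0.0392
gripper_force: 46.7
```

>>> {"op": "play_rows", "data": {
  "deltas": [
    [[0.0015, 0, 0, 0, 0, 0, 0], [0.003, 0, 0, 0, 0, 0, 0]]
  ]
}}

```text
clock: 17.1
position: [0.5548, -0.2688, 0.1318]
ee_rot: [0.0, 1.0, 0.014, -0.0]
ft_force: [-4.5, 1.5, 0.2]
finger_gap: 0.0392
gripper_force: 46.9
```

>>> {"op": "play_rows", "data": {
  "deltas": [
    [[0.0015, 0, 0, 0, 0, 0, 0], [0.003, 0, 0, 0, 0, 0, 0]]
  ]
}}

```text
clock: 17.27
position: [0.5577, -0.2688, 0.1318]
ee_rot: [0.0, 1.0, 0.014, -0.0]
ft_force: [-5.1, 1.7, 0.5]
finger_gap: 0.0393
gripper_force: 46.9
```

Resistance of about 5 N has begun, as from the catch or contacts. On in small steps.

>>> {"op": "play_rows", "data": {
  "deltas": [
    [[0.001, 0, 0, 0, 0, 0, 0], [0.002, 0, 0, 0, 0, 0, 0]]
  ]
}}

```text
clock: 17.43
position: [0.5597, -0.2687, 0.1318]
ee_rot: [0.0, 1.0, 0.014, -0.0]
ft_force: [-5.7, 0.5, -0.3]
finger_gap: 0.039
gripper_force: 46.9
```

>>> {"op": "play_rows", "data": {
  "deltas": [
    [[0.001, 0, 0, 0, 0, 0, 0], [0.002, 0, 0, 0, 0, 0, 0]]
  ]
}}

```text
clock: 17.6
position: [0.5616, -0.2686, 0.1318]
ee_rot: [0.0, 1.0, 0.014, -0.001]
ft_force: [-4.7, 1.8, 1.7]
finger_gap: 0.0394
gripper_force: 47.0
```

>>> {"op": "play_rows", "data": {
  "deltas": [
    [[0.001, 0, 0, 0, 0, 0, 0], [0.002, 0, 0, 0, 0, 0, 0]]
  ]
}}

```text
clock: 17.77
position: [0.5636, -0.2686, 0.1318]
ee_rot: [0.0, 1.0, 0.014, -0.0]
ft_force: [-5.1, 1.7, 0.3]
finger_gap: 0.0394
gripper_force: 46.8
```

>>> {"op": "play_rows", "data": {
  "deltas": [
    [[0.001, 0, 0, 0, 0, 0, 0], [0.002, 0, 0, 0, 0, 0, 0]]
  ]
}}

```text
clock: 17.93
position: [0.5643, -0.2687, 0.1314]
ee_rot: [-0.0, 1.0, 0.014, -0.002]
ft_force: [-15.6, 1.9, 5.1]
finger_gap: 0.0391
gripper_force: 47.5
```

>>> {"op": "play_rows", "data": {
  "deltas": [
    [[0.001, 0, 0, 0, 0, 0, 0], [0.002, 0, 0, 0, 0, 0, 0]]
  ]
}}

```text
clock: 18.1
position: [0.5646, -0.2688, 0.131]
ee_rot: [-0.0, 1.0, 0.014, -0.004]
ft_force: [-21.8, 3.2, 8.7]
finger_gap: 0.0396
gripper_force: 47.9
```

```bash
python3 - <<'E'
from h import *
for n in ["scene","side","wrist"]:
  p=env.get_image(n)
  for l,z in dict(pack_center=.066,lamp_seat=.046).items():
    for d in env.landmark_of(p,l)[:2]:
        r,c=d["position"]; print(n,l,round(d["confidence"],2),np.round([c,r]),np.round(ray(p,r,c,z),4))
s=env.get_state(); print(s["position"],s["ft_force"],s["moment"])
E
```

```text
scene pack_center 0.83 [170. 188.] [ 0.5493 -0.2706  0.066 ]
scene lamp_seat 0.65 [171. 197.] [ 0.5598 -0.2669  0.046 ]
side pack_center 0.85 [375. 310.] [ 0.5628 -0.2681  0.066 ]
side lamp_seat 0.96 [373. 318.] [ 0.5607 -0.2667  0.046 ]
wrist pack_center 0.85 [325. 272.] [ 0.56   -0.2719  0.066 ]
[ 0.56450663 -0.26887028  0.13098209] [-18.01690938   2.40042096   6.35632565] [0.59172097 3.51798353 0.29562902]
```

>>> {"op": "play_rows", "data": {
  "deltas": [
    [[-0.0015, 0, 0, 0, 0, 0, 0], [-0.003, 0, 0, 0, 0, 0, 0], [-0.003, 0, 0, 0, 0, 0, 0]]
  ]
}}

```text
clock: 18.8
position: [0.5638, -0.2688, 0.1311]
ee_rot: [0.0, 1.0, 0.014, -0.001]
ft_force: [-4.9, 0.0, -3.6]
finger_gap: 0.0397
gripper_force: 46.4
```

>>> {"op": "play_rows", "data": {
  "deltas": [
    [[-0.001, 0, 0, 0, 0, 0, 0], [-0.002, 0, 0, 0, 0, 0, 0]]
  ]
}}

```text
clock: 18.97
position: [0.5624, -0.2688, 0.1312]
ee_rot: [0.0, 1.0, 0.014, -0.001]
ft_force: [-5.1, -0.4, -4.1]
finger_gap: 0.039
gripper_force: 46.4
```

>>> {"op": "play_rows", "data": {
  "deltas": [
    [[-0.001, 0, 0, 0, 0, 0, 0], [-0.002, 0, 0, 0, 0, 0, 0]]
  ]
}}

```text
clock: 19.13
position: [0.5613, -0.2686, 0.1317]
ee_rot: [0.0, 1.0, 0.015, 0.0]
ft_force: [0.3, -0.7, -7.6]
finger_gap: 0.0396
gripper_force: 46.1
```

>>> {"op": "play_rows", "data": {
  "deltas": [
    [[-0.001, 0, 0, 0, 0, 0, 0], [-0.0015, 0, 0, 0, 0, 0, 0]]
  ]
}}

```text
clock: 19.3
position: [0.5609, -0.2684, 0.1322]
ee_rot: [0.0, 1.0, 0.015, 0.002]
ft_force: [5.0, -1.2, -10.0]
finger_gap: 0.0394
gripper_force: 46.4
```

The pull meets resistance 3 mm behind the stop, so the catch holds. I'll relax to neutral and release.

>>> {"op": "play_rows", "data": {
  "deltas": [
    [[0.001, 0, 0, 0, 0, 0, 0], [0.001, 0, 0.0005, 0, 0, 0, 0], [0.001, 0, 0.0005, 0, 0, 0, 0.3], [0.001, 0, 0.0005, 0, 0, 0, 1], [0.001, 0, 0.0005, 0, 0, 0, 1], [0.001, 0, 0.0005, 0, 0, 0, 1], [0.001, 0, 0.0005, 0, 0, 0, 1], [0.001, 0, -0.01, 0, 0, 0, 1], [0.001, 0, -0.03, 0, 0, 0, 1], [0.001, 0, -0.06, 0, 0, 0, 1], [0.001, 0, -0.09, 0, 0, 0, 1], [0.001, 0, -0.12, 0, 0, 0, 1], [0.001, 0, -0.12, 0, 0, 0, 1], [0.001, 0, -0.12, 0, 0, 0, 1]]
  ]
}}

```text
clock: 20.47
position: [0.5617, -0.2688, 0.2554]
ee_rot: [0.001, 1.0, 0.015, 0.003]
ft_force: [-0.1, 0.8, -0.8]
finger_gap: 0.0852
gripper_force: 0.0
```

```bash
python3 - <<'E'
from h import *
s=env.get_state(); print(s["clock"],s["position"],s["ft_force"],s["finger_gap"])
for i in range(2):
 for n in ["side","wrist"]:
  p=env.get_image(n)
  for l,z in dict(pack_center=.066,lamp_seat=.046).items():
    for d in env.landmark_of(p,l)[:1]:
        r,c=d["position"]; print(n,l,round(d["confidence"],2),np.round([c,r]),np.round(ray(p,r,c,z),4))
E
```

```text
20.4667 [ 0.56166679 -0.26884877  0.25543964] [-0.06807839  0.81449753 -0.76435354] 0.08519650505366164
side pack_center 0.56 [369. 311.] [ 0.5525 -0.2675  0.066 ]
side lamp_seat 0.94 [373. 321.] [ 0.5592 -0.2715  0.046 ]
wrist pack_center 0.62 [320. 206.] [ 0.5562 -0.2686  0.066 ]
side pack_center 0.96 [375. 313.] [ 0.5602 -0.2736  0.066 ]
side lamp_seat 0.94 [370. 324.] [ 0.5522 -0.2765  0.046 ]
```

```bash
python3 - <<'E'
from h import *
p=env.get_image("wrist"); g=p["img"].mean(2)
for x in np.arange(.50,.625,.003):
    v=[]
    for dy in(-.012,0,.012):
        c,r=proj(p,(x,-.269+dy,.086)); v.append(g[int(round(r)),int(round(c))])
    print(round(x,3),np.round(v))
E
```

```text
0.5 [150. 149. 140.]
0.503 [74. 77. 53.]
0.506 [49. 50. 52.]
0.509 [52. 50. 50.]
0.512 [53. 61. 50.]
0.515 [ 56. 142.  51.]
0.518 [ 48. 138.  52.]
0.521 [ 43. 139.  52.]
0.524 [ 72. 145. 119.]
0.527 [144. 145. 140.]
0.53 [ 99. 102. 100.]
0.533 [153. 156. 220.]
0.536 [242. 242. 241.]
0.539 [241. 242. 242.]
0.542 [240. 242. 242.]
0.545 [242. 242. 242.]
0.548 [243. 244. 242.]
0.551 [243. 244. 242.]
0.554 [243. 243. 242.]
0.557 [243. 244. 242.]
0.56 [241. 245. 244.]
0.563 [241. 244. 244.]
0.566 [242. 242. 242.]
0.569 [243. 243. 243.]
0.572 [244. 243. 244.]
0.575 [243. 244. 244.]
0.578 [239. 242. 243.]
0.581 [232. 239. 219.]
0.584 [145. 146. 148.]
0.587 [145. 148. 149.]
0.59 [143. 138. 138.]
0.593 [95. 94. 96.]
0.596 [ 86. 181. 109.]
0.599 [225. 228. 227.]
0.602 [225. 225. 225.]
0.605 [229. 229. 230.]
0.608 [227. 228. 229.]
0.611 [203. 201. 159.]
0.614 [124. 124. 123.]
0.617 [39. 36. 42.]
0.62 [40. 40. 53.]
0.623 [34. 35. 52.]
```

Battery top runs from about 0.525 to 0.594 m and the end wall starts at about 0.597 m. The gap of about 3 mm means it's home and held, so I'm handing in.

```bash
python3 -c "
from plant import env
print(env.job_done())"
```

```text
the job is handed in; nothing more can be done
None
```

The battery is off the charger and on the lamp's plate. The catch held when I pulled back gently, the gripper has let go, and I handed the job in about 21 s into the 59 s. Two faults: I pressed the charger's catch with about 24 N instead of 5 to 8 N, and I viewed 11 pictures instead of 10.

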